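# Put the hollow punch back in its matching hole of the graded rack

## Robot

A 6-joint arm with a two-finger parallel gripper is mounted at the origin on the work surface. World frame = base frame: x ahead of the robot, y to its left, z up, the work surface at z = 0. Lengths are in m, angles in rad, forces in N, time in s.
With the tool pointing down it reaches from about 0.225 to 0.875 m from the base axis. Payload 3.4 kg.
Tool frame: the origin (TCP) lies at the very end of the fingers, on their centre line; the grasp point (between the pads) lies 19 mm behind it; z points along the fingers, x is the direction in which the jaws open and shut, and the axes are right-handed (so a half turn about z gives the same grasp; the last joint's range is limited). The gripper opens to 85 mm and grips with 20 to 120 N. Pads are 22 mm wide; open, the fingers measure 114 mm over their backs; the gripper's body (76 mm by 85 mm) begins 54 mm behind the grasp point. The pads swing forward as they close: fully open they stand 13 mm farther back than shut.
Start: joints at [-1.441, 0.276, 1.505, -0, 1.361, -0.121], TCP at [0.143, -0.557, 0.231] pointing down, gripper open.
Joint ranges: [-2.89, 2.89], [-0.75, 2.08], [0.22, 2.7], [-1.18, 4.32], [0.11, 2.71], [-2.7, 2.7]. Speed limits (rad/s): [2.57, 2.57, 3.14, 3.14, 3.14, 3.14].

## Interface

Orientations are given as a unit quaternion [w, x, y, z].
In Python, from rig import manip gives the robot as it stands.
- The arm moves only by the tool carry_out, never from a script. Its argument "series" is a list of rows, each a list of 2 entries, a list of its own where there are three numbers: the shift along the tool's x, y, z in mm, then the turn about the tool's z in degrees. A call has 1 to 10 rows; each row shifts and turns the pose as measured when the row begins, along the tool's axes as they then stand; what a row does not reach is not made up. A row lasts 1/12 s, in which the tool goes at most 41.7 mm and 7.16 degrees, less where a joint would pass 70% of its speed; a pose out of reach is approached as far as the arm can. A call is refused whole if a number of a shift passes 41.7 or a number of a turn 7.16, either way. A call with a gripper value outside its range is refused whole. "fingers" is the finger opening in mm, from 0 to 85.4, set as the call begins (left out, the last holds). The fingers move at their own pace and stop on an object; "squeeze" is the grip in N (left out, the last holds). Time passes only in rows, so rows that do not move let the fingers close. It gives the time, the measured TCP pose, the force and the opening at its end, in the units of the state.
- manip.get_state(): the state, without advancing time (a new reading comes with each control period).
- manip.get_image(name): name is "side" or "top"; returns a dict with "frame" (420x560x3 uint8, blue, green, red), "K" (3x3 intrinsics, pixels), "rvec" (rotation vector, rad) and "tvec" (3), from world to camera coordinates, as OpenCV has them. Camera axes: x right, y down, z forward; pixel columns grow to the right and rows downward; lengths in m; the calibration is good to about 2 mm. A picture is of the moment at which its call begins. There is no depth.
- manip.sign_off(): hands the job in, once; it reports no verdict.
The state is a dict: "clock": time; "qpos": joint angles; "qd": joint speeds; "effort": joint torques, N m; "position": TCP position; "ee_rot": TCP orientation; "contact_force": force on the tool from outside, world axes, zero at the start; "moment": the same for the moment, N m; "width": finger opening in m.
Only numpy, scipy, OpenCV 4.12 (cv2) and the standard library are available. Lean on these libraries where they do the work, as an engineer would, in place of code of your own. Each camera call takes 0.05 s, during which the arm holds its last target. There are 200 camera calls.

## Task

Take the hollow punch that was left standing on the cork sheet and put it away, cutting mouth down, in the hole of the graded rack that matches its diameter, fully home and upright, then let go of it. The cutting edge is delicate and the hole board does not always sit at the same place in its tray, so feel for the hole with light pressure and never force the punch against the rack. Leave the other two punches, the glue bottle and the wooden leg offcut where they are.

Things in the scene. Friction and masses are not known exactly. Their poses are not given: they have to be found in the camera images.
- rack: Graded punch rack: a fixed plywood tray 84 x 276 mm (floor 10 mm, end walls 30 mm high) carrying a brown wooden hole board 64 x 232 x 50 mm, top 68 mm above the table. Origin: centre of the tray's underside; x across, y along the row, z up. The board may sit up to 12 mm either way along y from central; this pose is the tray's and does not tell where.
- row_mid (a point): Fixed to the tray: top centre of the middle (24 mm) hole if the board sat centrally. Blind round holes 44 mm apart along the tray's y, for punches of 16, 20, 24, 28, 32 mm, growing towards +y: at y = -88, -44, 0, +44, +88 mm when central. Each is 1.5 mm wider than its punch, with a 1.5 mm chamfer, 40 mm deep (floor 28 mm above the table).
- row_small (a point): Fixed to the tray: top centre of the smallest (16 mm) hole if the board sat centrally. The board floats on springs: pressed down it starts to sink at about 2 N, then 2 N per mm, with a hard stop at 6 mm; it rises again, and the pressure falls, when the punch pressed on it meets its hole.
- row_large (a point): Fixed to the tray: top centre of the largest (32 mm) hole if the board sat centrally. Along the row the board is stiff: it stays where it is under a light touch and shifts only under more than about 14 N sideways, at most 14 mm from central.
- cork_sheet: Fixed square cork sheet 100 x 100 x 6 mm. Origin: centre of its underside. The punch to put away stands on it, within 20 mm of its centre, its mouth 6 mm above the table.
- punch20_mid (a point): Centre (half-way up) of the 20 mm punch: an upright steel cylinder of 20 mm diameter, 90 mm tall, about 0.1 kg, with a dark band at the top and a dark slot low on one side. z is its axis, up. It stands on the cork sheet or on the plywood offcut.
- punch24_mid (a point): Centre (half-way up) of the 24 mm punch: the same shape, 24 mm diameter, 90 mm tall, about 0.13 kg.
- punch28_mid (a point): Centre (half-way up) of the 28 mm punch: the same shape, 28 mm diameter, 90 mm tall, about 0.16 kg.
- punch20_mouth (a point): Centre of the 20 mm punch's lower end (cutting mouth), 45 mm below its centre.
- punch24_mouth (a point): Centre of the 24 mm punch's lower end, 45 mm below its centre.
- punch28_mouth (a point): Centre of the 28 mm punch's lower end, 45 mm below its centre.
- ply_offcut: Fixed plywood offcut 90 x 130 x 6 mm on which the other two punches stand (to be left alone). Origin: centre of its underside.
- glue: Pale glue bottle with a yellow label and an orange cap, 56 mm diameter, 150 mm tall, to be left alone. Origin: centre of its underside.
- leg_offcut: Square wooden leg offcut lying flat, 200 x 40 x 40 mm, long along its x, to be left alone. Origin: centre of its underside.
Things that resemble listed ones, but are neither listed nor needed, are in the scene too. Leave any blue look-alike of the part that bears punch20_mid alone. Leave any blue or red look-alike of the cork_sheet alone.

How it is judged:
On the way:
1. one punch is lifted clear, its mouth at least 40 mm above the table (height (world z) of any of punch20_mouth, punch24_mouth, punch28_mouth above 0.04 m), for 0.1 s.
At the end, for the whole second after the job is handed in: The punch from the cork sheet is released, at rest in its own hole (within 17 mm of its central place along the row, 4 mm across), mouth within 3.5 mm of the hole floor, upright within 0.08 rad; the other two punches within 15 mm of their starts and none on the cork (((x of punch20_mouth in the frame of rack between -0.004 and 0.004 m and y of punch20_mouth in the frame of rack between -0.061 and -0.027 m and z of punch20_mouth in the frame of rack below 0.0315 m and angle between punch20_mouth's own z axis and vertical below 0.08 rad and linear speed of punch20 below 0.02 m/s and distance of each of punch24_mid, punch28_mid from where it was at the start of the episode below 0.015 m and horizontal distance between each of punch24_mid, punch28_mid and cork_sheet above 0.075 m) or (x of punch24_mouth in the frame of rack between -0.004 and 0.004 m and y of punch24_mouth in the frame of rack between -0.017 and 0.017 m and z of punch24_mouth in the frame of rack below 0.0315 m and angle between punch24_mouth's own z axis and vertical below 0.08 rad and linear speed of punch24 below 0.02 m/s and distance of each of punch20_mid, punch28_mid from where it was at the start of the episode below 0.015 m and horizontal distance between each of punch20_mid, punch28_mid and cork_sheet above 0.075 m) or (x of punch28_mouth in the frame of rack between -0.004 and 0.004 m and y of punch28_mouth in the frame of rack between 0.027 and 0.061 m and z of punch28_mouth in the frame of rack below 0.0315 m and angle between punch28_mouth's own z axis and vertical below 0.08 rad and linear speed of punch28 below 0.02 m/s and distance of each of punch20_mid, punch24_mid from where it was at the start of the episode below 0.015 m and horizontal distance between each of punch20_mid, punch24_mid and cork_sheet above 0.075 m))); the robot touches nothing.
It fails at once if the 20 mm punch is pressed on the rack with more than 25 N (contact force between punch20 and rack above 25 N).
It fails at once if the 24 mm punch is pressed on the rack with more than 25 N (contact force between punch24 and rack above 25 N).
It fails at once if the 28 mm punch is pressed on the rack with more than 25 N (contact force between punch28 and rack above 25 N).
It fails at once if the glue bottle is disturbed (more than 20 mm) (distance of glue from where it was at the start of the episode above 0.02 m).
It fails at once if the leg offcut is disturbed (more than 20 mm) (distance of leg_offcut from where it was at the start of the episode above 0.02 m).
It also fails if it takes over 51 s, if anything falls off the work surface, if the arm or the gripper's body presses on something with over 40 N, if the wrist force passes 120 N, or if a joint passes its speed limit or range.

## Working session

There is one attempt and no reset: what is moved stays moved. The work goes in short steps, Python scripts to look and compute and a tool call to move; the robot and the scene stay as the last step left them, time stands still between calls to the robot, and variables do not carry over. Pictures are saved under pics/ and viewed, about 8 in all and at most 12, crops included, and the job is handed in when it is done.

Besides the shell and the picture viewer there is one more tool, called after "Call:" by a JSON object that holds its "op" and its "data". carry_out: Moves the arm, as the interface text tells. Its arguments: {"type":"object","properties":{"series":{"type":"array","items":{"type":"array"}},"fingers":{"type":"number"},"squeeze":{"type":"number"}},"required":["series"]}

```bash
mkdir -p pics; cat > h.py <<'E'
import numpy as np, cv2
from rig import manip
def grab(n):
    d=manip.get_image(n); R,_=cv2.Rodrigues(np.array(d["rvec"],float)); return d["frame"],np.array(d["K"]),R,np.array(d["tvec"],float).ravel()
def ray(c,u,v,z):
    _,K,R,t=c; o=-R.T@t; r=R.T@np.linalg.inv(K)@np.array([u,v,1.]); return o+r*(z-o[2])/r[2]
def proj(c,p):
    _,K,R,t=c; q=K@(R@np.array(p,float)+t); return q[:2]/q[2]
E
python3 - <<'E'
from h import *
a=grab("top");b=grab("side")
for n,c in(("top",a),("side",b)):
    cv2.imwrite(f"pics/{n}0.png",c[0]); np.savez(f"{n}0.npz",f=c[0],K=c[1],R=c[2],t=c[3]); print(n,-c[2].T@c[3],c[1][0,0])
print(manip.get_state())
E
```

```text
top [3.04670486e-01 7.95123058e-04 1.46011717e+00] 478.9480132590363
side [0.09457479 1.2193605  0.80892397] 541.5079785041714
{'clock': 0.1, 'qpos': array([-1.44098552e+00,  2.76541221e-01,  1.50598557e+00, -1.06410642e-05,
        1.36069076e+00, -1.21008250e-01]), 'qd': array([-0.00027684,  0.00054247, -0.00231675,  0.00143796, -0.00150034,
        0.0012889 ]), 'effort': array([ 1.26112041e-03, -4.17700303e+01, -2.46406031e+01, -1.68323336e-04,
        5.81171174e-03, -1.29277828e-05]), 'position': array([ 0.14264059, -0.55655609,  0.23052916]), 'ee_rot': array([-5.68262025e-04,  7.89999621e-01, -6.13106792e-01, -5.80676550e-04]), 'contact_force': array([ 0.2564349 , -0.93370805, -0.16009062]), 'moment': array([-0.00289645, -0.06219454,  0.04907238]), 'width': 0.08541316815212832}
```

View pics/top0.png

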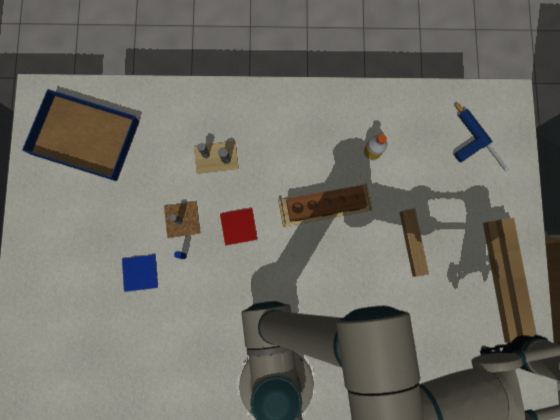

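View pics/side0.png

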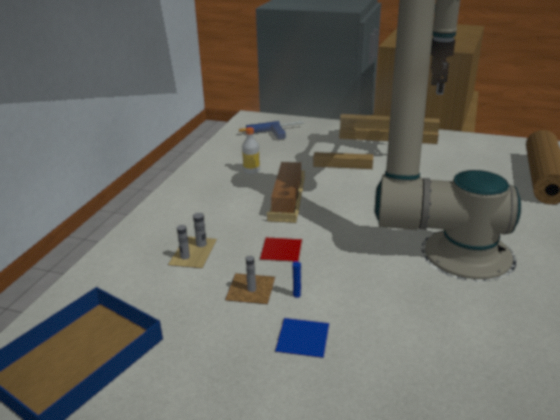

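Top view: cork at about (182,219) with a grey punch on it. Look-alikes: blue punch (180,254), the two grey punches on the ply (204,150) and (225,155), red sheet (238,226), blue sheet (140,272). The punch I want is the grey one on the brown cork (side view (250,275)). The rack is at (325,204), with its large holes to the left (+y). I'll check the choice in a close crop.

```bash
python3 - <<'E'
import numpy as np,cv2
from h import *
L=lambda n:(lambda d:(d["f"],d["K"],d["R"],d["t"]))(np.load(n+"0.npz"))
T=L("top");S=L("side")
z=lambda im,x0,x1,y0,y1,w,h:cv2.resize(im[y0:y1,x0:x1],(w,h),interpolation=cv2.INTER_CUBIC)
A=z(T[0],155,245,130,265,400,600)
B=z(S[0],165,305,205,305,400,286); C=z(T[0],270,380,175,235,400,218)
im=np.zeros((600,800,3),np.uint8); im[:,:400]=A; im[:286,400:]=B; im[290:508,400:]=C
cv2.imwrite("pics/crop1.png",im)
for p in [(182,219),(325,204),(376,148),(414,243),(216,157)]: print(p,ray(T,*p,0.0)[:2].round(3))
# cork, rack masks in top
hsv=cv2.cvtColor(T[0],cv2.COLOR_BGR2HSV)
for p in [(170,225),(192,230),(179,214),(183,206),(230,166),(310,206),(283,210),(340,190)]: print(p,hsv[p[1],p[0]],T[0][p[1],p[0]])
E
```

```text
(182, 219) [0.484 0.291]
(325, 204) [ 0.532 -0.147]
(376, 148) [ 0.712 -0.311]
(414, 243) [ 0.412 -0.419]
(216, 157) [0.679 0.192]
(170, 225) [ 16 131 111] [ 54  84 111]
(192, 230) [ 16 129 105] [ 52  80 105]
(179, 214) [ 16 134  63] [30 48 63]
(183, 206) [ 15 132  60] [29 45 60]
(230, 166) [ 21  99 132] [ 81 117 132]
(310, 206) [ 13 163  50] [18 32 50]
(283, 210) [ 21 102 112] [ 67  99 112]
(340, 190) [ 14 153  55] [22 37 55]
```

View pics/crop1.png

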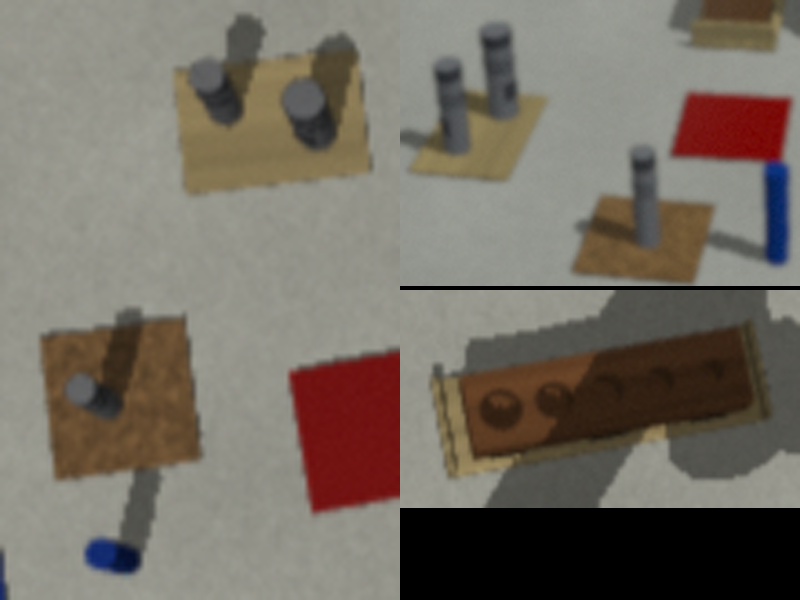

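The crop confirms the choice. The cork punch is grey and the narrowest of the three, the blue one stands off the cork, and the board sits toward −y in its tray (gap at its left end). Next I measure positions and widths.

```bash
python3 - <<'E'
from h import *
L=lambda n:(lambda d:(d["f"],d["K"],d["R"],d["t"]))(np.load(n+"0.npz"))
T=L("top");S=L("side")
def sil(c,x0,x1,y0,y1):
    h=cv2.cvtColor(c[0],cv2.COLOR_BGR2HSV)[y0:y1,x0:x1].astype(int)
    m=((h[...,1]<75)).astype(np.uint8)
    n,l,s,ce=cv2.connectedComponentsWithStats(m)
    i=1+np.argmax(s[1:,4]); r=cv2.minAreaRect(np.argwhere(l==i)[:,::-1].astype(np.float32)+[x0,y0]) if 0 else cv2.minAreaRect((np.argwhere(l==i)[:,::-1]+[x0,y0]).astype(np.float32))
    return s[i],r
print("cork punch top view",sil(T,168,196,208,234))
for nm,px in (("cork",(173.45,217.75)),("plyA",(202,147.3)),("plyB",(223.6,152.7))):
    p=ray(T,*px,.096); print(nm,p.round(4),"mid in side",proj(S,[p[0],p[1],.051]).round(1),"top",proj(S,[p[0],p[1],.096]).round(1),"mouth",proj(S,[p[0],p[1],.006]).round(1))
    # width in side view at mid height
    u,v=proj(S,[p[0],p[1],.05]); v=int(round(v)); g=S[0][v,int(u)-14:int(u)+15].astype(int).sum(1)
    print(v,int(u)-14,g.tolist()); d=np.linalg.norm(p-(-S[2].T@S[3])); print("mm/px",d/S[1][0,0]*1000)
E
```

```text
cork punch top view (array([ 1,  6, 13, 10, 81], dtype=int32), ((175.5, 218.5), (12.969193458557129, 6.708203315734863), 26.56505012512207))
cork [0.4755 0.2963 0.096 ] mid in side [251.2 273.5] top [250.3 257.5] mouth [252.2 289. ]
274 237 [289, 289, 287, 295, 303, 312, 313, 310, 299, 264, 213, 196, 204, 219, 234, 242, 248, 281, 322, 359, 386, 385, 391, 393, 398, 396, 395, 405, 410]
mm/px 2.265705752839944
plyA [0.6834 0.2213 0.096 ] mid in side [183.8 241.9] top [181.9 226.7] mouth [185.8 256.6]
242 169 [424, 431, 424, 425, 424, 429, 427, 426, 400, 335, 242, 189, 200, 206, 216, 228, 233, 239, 240, 233, 221, 212, 214, 213, 214, 204, 207, 197, 201]
mm/px 2.5124944208734057
plyB [0.6676 0.1579 0.096 ] mid in side [200.4 229.6] top [198.7 214.8] mouth [202. 244.]
230 186 [281, 374, 425, 443, 442, 437, 433, 410, 338, 245, 186, 182, 184, 198, 210, 218, 232, 244, 287, 353, 414, 431, 440, 443, 440, 433, 442, 437, 435]
mm/px 2.5874812698159833
```

The cork punch measures about 19.5 mm, so it is the 20 mm one, and the two views agree within 1.5 mm. Moving over.

Call:
{"op": "carry_out", "data": {"series": [[[-32,-23,0],0],[[-32,-23,0],0],[[-32,-23,0],0],[[-32,-23,0],0],[[-32,-23,0],0],[[-32,-23,0],0],[[-32,-23,0],0],[[-32,-23,0],0],[[-32,-23,0],0],[[-32,-23,0],0]], "fingers": 85, "squeeze": 40}}

```text
clock: 0.93
position: [0.2875, -0.1812, 0.2245]
ee_rot: [-0.001, 0.785, -0.619, -0.002]
contact_force: [1.9, -0.4, -0.5]
width: 0.085
```

Call:
{"op": "carry_out", "data": {"series": [[[-32,-23,0],0],[[-32,-23,0],0],[[-32,-23,0],0],[[-32,-23,0],0],[[-32,-23,0],0],[[-32,-23,0],0],[[-32,-23,0],0],[[-32,-23,0],0],[[-32,-23,0],0],[[-32,-23,0],0]]}}

```text
clock: 1.77
position: [0.4359, 0.2046, 0.2254]
ee_rot: [-0.001, 0.785, -0.619, -0.001]
contact_force: [0.0, -1.1, 0.1]
width: 0.0847
```

```bash
cat >> h.py <<'E'
from scipy.spatial.transform import Rotation as Ro
def togo(target):
    s=manip.get_state(); q=np.array(s["ee_rot"]); R=Ro.from_quat(q[[1,2,3,0]]).as_matrix()
    print("t",round(s["clock"],2),"pos",np.round(s["position"]*1000,1),"F",np.round(s["contact_force"],2),"M",np.round(s["moment"],3),"w",round(s["width"]*1000,1),"yaw",np.degrees(np.arctan2(R[1,0],R[0,0])).round(2),"tilt",np.degrees(np.arccos(-R[2,2])).round(2),"q",np.round(s["qpos"],2))
    print("go tool mm",np.round(R.T@(np.array(target)-s["position"])*1000,1))
E
python3 -c "
from h import *
togo([.4755,.2963,.055])"
```

```text
t 1.77 pos [435.9 204.6 225.4] F [ 0.02 -1.06  0.15] M [ 0.008 -0.033 -0.017] w 84.7 yaw -76.48 tilt 0.14 q [0.29 0.14 1.7  0.   1.3  1.63]
go tool mm [-79.5 -59.7 170.7]
```

Call:
{"op": "carry_out", "data": {"series": [[[-20,-15,10],0],[[-20,-15,10],0],[[-20,-15,10],0],[[-19.5,-14.7,10],0],[[0,0,10],0],[[0,0,0],0]]}}

```text
clock: 2.27
position: [0.478, 0.3105, 0.171]
ee_rot: [-0.002, 0.789, -0.615, -0.001]
contact_force: [-0.3, -0.3, 0.1]
width: 0.085
```

```bash
python3 -c "
from h import *
togo([.4755,.2963,.055])"
```

```text
t 2.27 pos [478.  310.5 171. ] F [-0.33 -0.35  0.06] M [-0.     0.005 -0.019] w 85.0 yaw -75.86 tilt 0.28 q [0.45 0.31 1.62 0.   1.22 1.77]
go tool mm [ 13.7   6.1 115.9]
```

Call:
{"op": "carry_out", "data": {"series": [[[7,3,0],0],[[0,0,0],0],[[0,0,0],0]]}}

```text
clock: 2.52
position: [0.4752, 0.3004, 0.1702]
ee_rot: [-0.0, 0.789, -0.615, -0.002]
contact_force: [0.3, -0.1, 0.6]
width: 0.0851
```

```bash
python3 - <<'E'
from h import *
togo([.4755,.2963,.055])
a=grab("top");b=grab("side")
np.savez("top1.npz",f=a[0],K=a[1],R=a[2],t=a[3])
im=np.zeros((600,800,3),np.uint8)
rk=cv2.resize(a[0][178:233,275:380],(800,419),interpolation=cv2.INTER_CUBIC)
im[:419]=np.clip(rk.astype(float)*1.8,0,255)
im[420:600,:240]=cv2.resize(b[0][225:315,190:310],(240,180))
cv2.imwrite("pics/rk1.png",im)
E
```

```text
t 2.52 pos [475.2 300.4 170.2] F [ 0.35 -0.11  0.61] M [0.018 0.003 0.051] w 85.1 yaw -75.87 tilt 0.18 q [0.44 0.3  1.63 0.   1.21 1.76]
go tool mm [  4.3   0.5 115.2]
```

View pics/rk1.png

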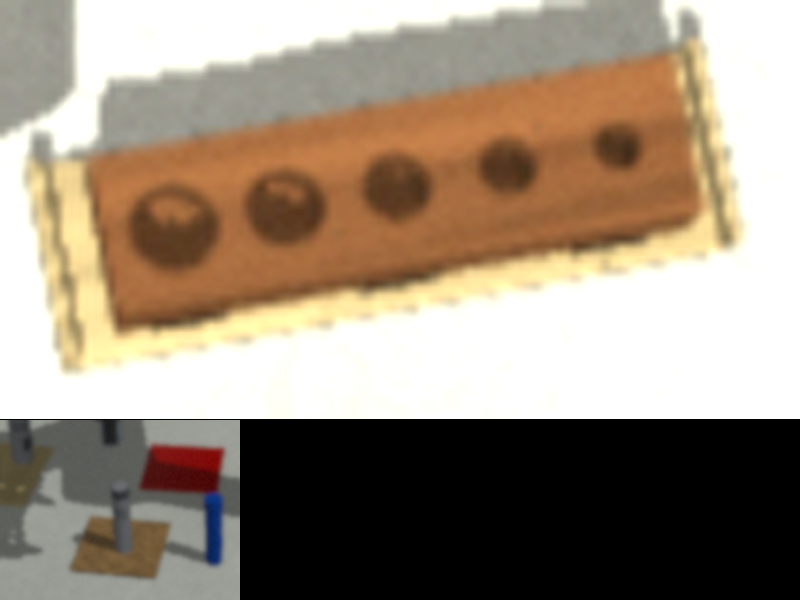

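The rack is now unshadowed. In the crop the holes are at (174,226), (286,205), (397,185), (507,164) and (618,147), and the 20 mm hole is the fourth. Descending to grasp, then I'll measure the hole.

Call:
{"op": "carry_out", "data": {"series": [[[1,0,20],0],[[1,0,25],0],[[1,0,25],0],[[1,0,15],0],[[0,0,10],0],[[0,0,0],0],[[0,0,0],0]]}}

```text
clock: 3.2
position: [0.4807, 0.2945, 0.0799]
ee_rot: [-0.007, 0.787, -0.617, 0.002]
contact_force: [0.0, -0.5, -0.1]
width: 0.0849
```

```bash
python3 - <<'E'
from h import *
togo([.4755,.2963,.055])
d=np.load("top1.npz"); T=(d["f"],d["K"],d["R"],d["t"])
up=cv2.resize(T[0][178:233,275:380],None,fx=8,fy=8,interpolation=cv2.INTER_CUBIC)
h=cv2.cvtColor(up,cv2.COLOR_BGR2HSV); g=up[...,2]
full=lambda p:((np.array(p)+.5)/8-.5+[275,178])
pts=[]
for x,y,r in [(174,226,60),(286,205,56),(397,185,52),(507,164,46),(618,147,40)]:
    x,y,r=[int(k*8/7.619) for k in(x,y,r)]
    w=g[y-r:y+r,x-r:x+r]; ref=np.percentile(w,85); m=(w<0.78*ref).astype(np.uint8)
    n,l,s,c=cv2.connectedComponentsWithStats(m); i=1+np.argmax(s[1:,4])
    cn=max(cv2.findContours((l==i).astype(np.uint8),0,1)[0],key=cv2.contourArea)
    e=cv2.fitEllipse(cv2.convexHull(cn)); px=full(np.array(e[0])+[x-r,y-r]); P=ray(T,*px,.068); pts.append(P[:2])
    print(px.round(2),"axes px",np.round(np.array(e[1])/8,2),P[:2].round(4))
pts=np.array(pts); t=(np.arange(5)-2)*0.044
A=np.polyfit(t,pts,1); print("row dir(-y)",A[0],np.linalg.norm(A[0]),np.degrees(np.arctan2(A[0][1],A[0][0])),"mid",A[1],"resid mm",((pts-np.outer(t,A[0])-A[1])*1000).round(1).tolist())
u=A[0]/np.linalg.norm(A[0]); print("hole20",A[1]+.044*u)
# tray corners (light ply), z~0.03 at end walls -> tray centre
E
```

```text
t 3.2 pos [480.7 294.5  79.9] F [ 0.03 -0.51 -0.12] M [ 0.016 -0.017 -0.046] w 84.9 yaw -76.23 tilt 0.88 q [0.42 0.38 1.76 0.   0.99 1.75]
go tool mm [-2.8  5.  24.9]
[297.32 207.64] axes px [11.18 12.25] [ 0.5103 -0.0586]
[312.02 204.94] axes px [10.08 11.2 ] [ 0.5186 -0.102 ]
[326.67 202.3 ] axes px [9.04 9.86] [ 0.5266 -0.1453]
[341.27 199.57] axes px [7.69 8.83] [ 0.535  -0.1886]
[355.68 196.86] axes px [6.3  7.15] [ 0.5434 -0.2315]
row dir(-y) [ 0.1875695  -0.98271959] 1.0004599513767776 -79.19405292552577 mid [ 0.52678579 -0.14519138] resid mm [[0.1, 0.1], [0.0, -0.0], [-0.1, -0.1], [-0.0, -0.2], [0.1, 0.2]]
hole20 [ 0.53503505 -0.18841116]
```

Call:
{"op": "carry_out", "data": {"series": [[[-1,2,6],0],[[-1,2,6],0],[[-1,1,6],0],[[0,0,6],0],[[0,0,0],0],[[0,0,0],0]]}}

```text
clock: 3.7
position: [0.4773, 0.2974, 0.0578]
ee_rot: [-0.011, 0.786, -0.617, 0.004]
contact_force: [-0.0, -0.6, 0.4]
width: 0.0852
```

```bash
python3 -c "
from h import *
togo([.4755,.2963,.055])"
```

```text
t 3.7 pos [477.3 297.4  57.8] F [-0.05 -0.65  0.41] M [ 0.04  -0.002 -0.048] w 85.2 yaw -76.27 tilt 1.33 q [0.43 0.4  1.8  0.   0.92 1.76]
go tool mm [0.6 2.  2.7]
```

Call:
{"op": "carry_out", "data": {"series": [[[0.5,2,2.5],0],[[0,0,0],0]]}}

```text
clock: 3.87
position: [0.4755, 0.2965, 0.0551]
ee_rot: [-0.011, 0.787, -0.617, 0.004]
contact_force: [-0.7, -0.4, -0.3]
width: 0.0849
```

Call:
{"op": "carry_out", "data": {"series": [[[0,0,0],0],[[0,0,0],0],[[0,0,0],0],[[0,0,0],0],[[0,0,0],0],[[0,0,0],0],[[0,0,0],0],[[0,0,0],0]], "fingers": 5, "squeeze": 40}}

```text
clock: 4.53
position: [0.4761, 0.2967, 0.0557]
ee_rot: [-0.012, 0.787, -0.617, 0.004]
contact_force: [0.2, 0.1, -0.1]
width: 0.019
```

```bash
cat >> h.py <<'E'
def tv():
    q=np.array(manip.get_state()["ee_rot"]); z=Ro.from_quat(q[[1,2,3,0]]).as_matrix()[:,2]; print("tool z xy deg",np.degrees(z[:2]).round(2))
E
python3 -c "
from h import *
togo([.4755,.2963,.055]);tv()"
```

```text
t 4.53 pos [476.1 296.7  55.7] F [ 0.21  0.08 -0.1 ] M [ 0.024 -0.006  0.01 ] w 19.0 yaw -76.25 tilt 1.42 q [0.43 0.4  1.81 0.   0.91 1.76]
go tool mm [0.2 0.7 0.7]
tool z xy deg [1.22 0.73]
```

Call:
{"op": "carry_out", "data": {"series": [[[0,0,-8],0],[[0,0,-15],0],[[0,0,-20],0],[[0,0,-20],0],[[0,0,-20],0],[[0,0,-15],0],[[0,0,-8],0],[[0,0,0],0],[[0,0,0],0]]}}

```text
clock: 5.28
position: [0.4716, 0.2944, 0.1673]
ee_rot: [-0.009, 0.787, -0.617, 0.003]
contact_force: [1.0, 0.1, -1.4]
width: 0.0189
```

```bash
python3 -c "
from h import *
togo([.535,-.1884,.16]);tv()"
```

```text
t 5.28 pos [471.6 294.4 167.3] F [ 1.04  0.12 -1.37] M [0.005 0.047 0.047] w 18.9 yaw -76.26 tilt 1.12 q [0.43 0.28 1.66 0.   1.18 1.76]
go tool mm [484.1  53.1   3. ]
tool z xy deg [0.93 0.63]
```

Call:
{"op": "carry_out", "data": {"series": [[[15,1,0],0.5],[[30,3,0],0.5],[[35,4,0],0.5],[[35,4,0],0.5],[[35,4,0],0.5],[[35,4,0],0.5],[[35,4,0],0],[[35,4,0],0],[[35,4,0],0],[[35,4,0],0]]}}

```text
clock: 6.12
position: [0.4966, -0.0367, 0.1521]
ee_rot: [-0.005, 0.773, -0.634, -0.005]
contact_force: [0.5, 0.6, -2.2]
width: 0.019
```

Call:
{"op": "carry_out", "data": {"series": [[[35,4,0],0],[[30,4,0],0],[[25,3,0],0],[[15,2,0],0],[[5,0,0],0],[[0,0,0],0],[[0,0,0],0]]}}

```text
clock: 6.7
position: [0.5007, -0.1588, 0.1417]
ee_rot: [-0.002, 0.77, -0.638, -0.011]
contact_force: [0.1, 0.3, -1.3]
width: 0.0186
```

```bash
python3 -c "
from h import *
togo([.535,-.1884,.16]);tv()"
```

```text
t 6.7 pos [ 500.7 -158.8  141.7] F [ 0.12  0.33 -1.33] M [-0.003 -0.036  0.012] w 18.6 yaw -79.26 tilt 1.34 q [-0.45  0.28  1.74  0.01  1.15  0.93]
go tool mm [ 35.1 -28.  -19.3]
tool z xy deg [-0.83  1.05]
```

Call:
{"op": "carry_out", "data": {"series": [[[6,-5,-4],0],[[8,-7,-5],0],[[8,-7,-5],0],[[6,-5,-3],0],[[3,-2,-2],0],[[0,0,0],0],[[0,0,0],0],[[0,0,0],0]]}}

```text
clock: 7.37
position: [0.5364, -0.1803, 0.1614]
ee_rot: [-0.003, 0.773, -0.635, -0.012]
contact_force: [-0.4, -0.0, -0.4]
width: 0.0188
```

```bash
python3 - <<'E'
from h import *
togo([.535,-.1884,.16]);tv()
a=grab("top");b=grab("side")
for n,c in(("top",a),("side",b)): np.savez(f"{n}2.npz",f=c[0],K=c[1],R=c[2],t=c[3])
p=manip.get_state()["position"]; print("tcp px",proj(a,p),proj(b,p))
im=np.zeros((600,800,3),np.uint8)
u,v=proj(b,p).astype(int); print(u,v)
im[:,:400]=cv2.resize(b[0][v-45:v+45,u-30:u+30],(400,600),interpolation=cv2.INTER_CUBIC)
u,v=proj(a,p).astype(int); print(u,v)
im[:,400:]=cv2.resize(a[0][v-45:v+45,u-30:u+30],(400,600),interpolation=cv2.INTER_CUBIC)
cv2.imwrite("pics/h2.png",np.clip(im*1.4,0,255).astype(np.uint8))
E
```

```text
t 7.37 pos [ 536.4 -180.3  161.4] F [-0.37 -0.   -0.36] M [ 0.025 -0.038  0.021] w 18.8 yaw -78.79 tilt 1.46 q [-0.46  0.32  1.62  0.01  1.22  0.92]
go tool mm [7.7 2.9 1.2]
tool z xy deg [-0.85  1.19]
tcp px [342.73450071 193.72652598] [286.48040259 144.86483146]
286 144
342 193
```

View pics/h2.png

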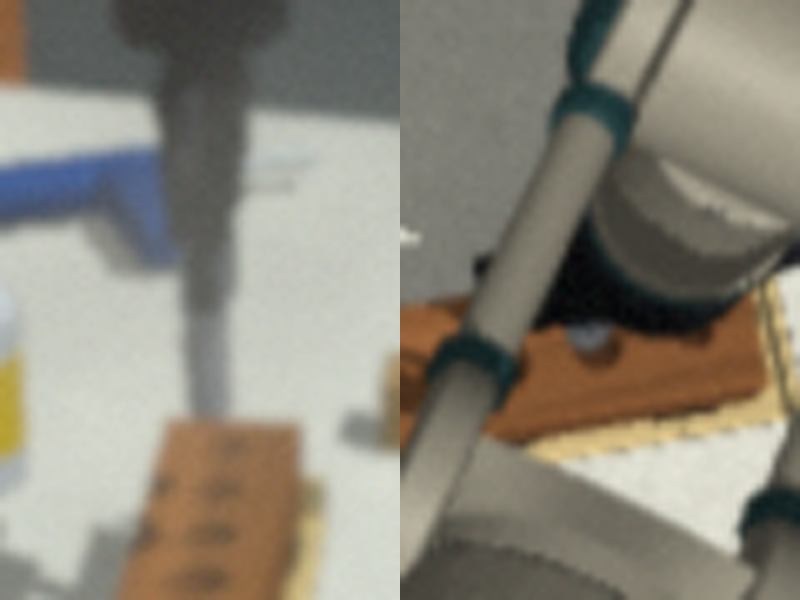

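The punch hangs in the gripper over the rack with its bottom at about (208,415) in the side crop, and it leans slightly. Going by the drift in tool tilt it leans about 2.2° inward. Descents tilt the tool outward, so I'll try a quick rise and a slow descent to straighten it.

Call:
{"op": "carry_out", "data": {"series": [[[3,1,-25],0],[[3,1,-25],0],[[0,0,0],0],[[0,0,0],0]]}}

```text
clock: 7.8
position: [0.533, -0.1859, 0.2102]
ee_rot: [-0.003, 0.773, -0.634, -0.016]
contact_force: [0.6, 0.5, -0.5]
width: 0.0191
```

```bash
python3 - <<'E'
from h import *
togo([.535,-.1884,.16]);tv()
for n in("top","side"):
    d=np.load(n+"2.npz"); c=(d["f"],d["K"],d["R"],d["t"])
    print(n,"pred mouth",proj(c,[.5345,-.1797,.1117]).round(2),"vertical-pred",proj(c,[.5364,-.1803,.1117]).round(2),"axis@.142",proj(c,[.5364,-.1803,.142]).round(2))
    if n=="side":
        for v in range(148,164): print(v,c[0][v,278:297].astype(int).sum(1).tolist())
E
```

```text
t 7.8 pos [ 533.  -185.9  210.2] F [ 0.58  0.47 -0.52] M [-0.001 -0.029  0.011] w 19.1 yaw -78.78 tilt 1.88 q [-0.47  0.29  1.54  0.01  1.34  0.91]
go tool mm [ 4.3 -2.3 50.1]
tool z xy deg [-1.25  1.4 ]
top pred mouth [340.2  197.25] vertical-pred [340.4 196.6] axis@.142 [341.82 194.78]
side pred mouth [287.15 160.21] vertical-pred [286.61 160.05] axis@.142 [286.45 150.8 ]
148 [426, 425, 433, 420, 395, 348, 285, 263, 261, 269, 289, 321, 375, 409, 423, 429, 427, 428, 428]
149 [427, 429, 429, 418, 388, 339, 279, 257, 267, 273, 294, 328, 374, 408, 425, 427, 427, 427, 427]
150 [433, 431, 429, 415, 390, 333, 283, 262, 266, 281, 300, 322, 373, 411, 422, 424, 429, 429, 423]
151 [430, 430, 432, 424, 392, 334, 282, 260, 272, 280, 301, 322, 371, 414, 422, 429, 428, 429, 428]
152 [435, 437, 433, 429, 407, 349, 285, 263, 273, 280, 301, 317, 365, 413, 429, 430, 433, 425, 428]
153 [439, 440, 438, 430, 412, 358, 292, 268, 275, 289, 297, 326, 369, 410, 431, 431, 431, 431, 433]
154 [439, 444, 442, 438, 418, 367, 298, 269, 276, 287, 300, 323, 369, 416, 434, 439, 438, 432, 438]
155 [439, 438, 438, 435
[... 176 characters left out ...]

157 [441, 436, 440, 440, 428, 389, 320, 274, 270, 284, 294, 315, 360, 406, 430, 432, 437, 435, 439]
158 [442, 446, 441, 443, 427, 388, 321, 274, 267, 278, 290, 312, 354, 404, 429, 436, 444, 439, 434]
159 [445, 446, 443, 438, 432, 391, 329, 278, 267, 275, 300, 314, 354, 404, 426, 437, 438, 439, 440]
160 [446, 443, 439, 426, 418, 388, 334, 277, 266, 277, 289, 313, 360, 399, 423, 426, 431, 428, 432]
161 [445, 441, 418, 393, 378, 360, 324, 279, 265, 271, 285, 308, 338, 371, 382, 390, 397, 395, 403]
162 [443, 424, 395, 347, 322, 305, 292, 272, 261, 265, 267, 282, 306, 314, 322, 326, 328, 334, 338]
163 [445, 424, 376, 316, 286, 276, 271, 262, 264, 257, 257, 256, 259, 265, 268, 273, 266, 275, 274]
```

Call:
{"op": "carry_out", "data": {"series": [[[0,0,5],0],[[0,0,6],0],[[0,0,6],0],[[0,0,6],0],[[0,0,6],0],[[0,0,6],0],[[0,0,6],0],[[0,0,4],0],[[0,0,0],0],[[0,0,0],0]]}}

```text
clock: 8.63
position: [0.5273, -0.1817, 0.1532]
ee_rot: [-0.001, 0.773, -0.634, -0.023]
contact_force: [0.6, 0.3, -0.9]
width: 0.0189
```

```bash
python3 - <<'E'
from h import *
togo([.535,-.1884,.16]);tv()
E
```

```text
t 8.63 pos [ 527.3 -181.7  153.2] F [ 0.6   0.28 -0.92] M [-0.058 -0.028  0.029] w 18.9 yaw -78.78 tilt 2.6 q [-0.46  0.33  1.63  0.01  1.22  0.91]
go tool mm [ 7.8 -6.1 -7.3]
tool z xy deg [-1.92  1.75]
```

The tilt grew instead of shrinking. I'll run a few short test motions to see what drives it.

Call:
{"op": "carry_out", "data": {"series": [[[0,0,0],0],[[0,0,0],0],[[0,0,0],0],[[0,0,0],0]]}}

```text
clock: 8.97
position: [0.5281, -0.1821, 0.1541]
ee_rot: [-0.001, 0.773, -0.634, -0.022]
contact_force: [0.4, -0.0, -0.9]
width: 0.0188
```

```bash
cat > s.py <<'E'
from h import *
s=manip.get_state(); q=s["qpos"]; tv(); print(round(s["clock"],2),"pos",np.round(s["position"]*1000,2),"sum-pi deg",np.degrees(q[1]+q[2]+q[4]-np.pi).round(3),"q4 deg",np.degrees(q[3]).round(3),"qd",np.round(s["qd"],4))
E
python3 s.py
```

```text
tool z xy deg [-1.8   1.69]
8.97 pos [ 528.12 -182.14  154.14] sum-pi deg 2.369 q4 deg 0.753 qd [-0.0017 -0.0044 -0.0077  0.0012  0.0016 -0.001 ]
```

Call:
{"op": "carry_out", "data": {"series": [[[0,0,-20],0],[[0,0,0],0],[[0,0,0],0]]}}

```text
clock: 9.22
position: [0.5287, -0.1828, 0.1746]
ee_rot: [-0.002, 0.773, -0.634, -0.021]
contact_force: [-0.1, 0.9, -1.7]
width: 0.019
```

```bash
python3 s.py
```

```text
tool z xy deg [-1.78  1.69]
9.22 pos [ 528.75 -182.76  174.63] sum-pi deg 2.353 q4 deg 0.741 qd [ 0.0001 -0.0239 -0.0452  0.001  -0.0014  0.0023]
```

Call:
{"op": "carry_out", "data": {"series": [[[0,0,20],0],[[0,0,0],0],[[0,0,0],0]]}}

```text
clock: 9.47
position: [0.5288, -0.1825, 0.1546]
ee_rot: [-0.002, 0.773, -0.634, -0.02]
contact_force: [0.1, -0.1, -1.0]
width: 0.0191
```

```bash
python3 s.py
```

```text
tool z xy deg [-1.62  1.61]
9.47 pos [ 528.83 -182.54  154.62] sum-pi deg 2.167 q4 deg 0.756 qd [-0.0006  0.0255  0.0512 -0.0025 -0.0036  0.0016]
```

Call:
{"op": "carry_out", "data": {"series": [[[0,-10,0],0],[[0,0,0],0],[[0,0,0],0]]}}

```text
clock: 9.72
position: [0.5394, -0.1803, 0.1544]
ee_rot: [-0.002, 0.773, -0.634, -0.02]
contact_force: [-0.0, 0.3, -1.0]
width: 0.0188
```

```bash
python3 s.py
```

```text
tool z xy deg [-1.66  1.64]
9.72 pos [ 539.4  -180.28  154.44] sum-pi deg 2.211 q4 deg 0.792 qd [ 0.01    0.0121 -0.0309  0.0139 -0.0169  0.004 ]
```

Call:
{"op": "carry_out", "data": {"series": [[[10,0,0],0],[[0,0,0],0],[[0,0,0],0]]}}

```text
clock: 9.97
position: [0.5427, -0.1913, 0.1549]
ee_rot: [-0.002, 0.773, -0.634, -0.019]
contact_force: [-1.1, 0.0, -1.3]
width: 0.0192
```

```bash
python3 s.py
```

```text
tool z xy deg [-1.57  1.57]
9.97 pos [ 542.72 -191.27  154.89] sum-pi deg 2.11 q4 deg 0.737 qd [-0.0151  0.0086 -0.0197 -0.0212 -0.0136 -0.0061]
```

Call:
{"op": "carry_out", "data": {"series": [[[0,0,-40],0],[[0,0,0],0],[[0,0,0],0]]}}

```text
clock: 10.22
position: [0.5426, -0.1927, 0.1948]
ee_rot: [-0.001, 0.773, -0.635, -0.021]
contact_force: [-1.0, -0.3, -2.7]
width: 0.0191
```

```bash
python3 s.py
```

```text
tool z xy deg [-1.78  1.67]
10.22 pos [ 542.59 -192.74  194.82] sum-pi deg 2.348 q4 deg 0.705 qd [-0.0019 -0.0506 -0.1016  0.0012  0.0127 -0.    ]
```

Call:
{"op": "carry_out", "data": {"series": [[[0,0,40],0],[[0,0,0],0],[[0,0,0],0]]}}

```text
clock: 10.47
position: [0.5424, -0.1925, 0.1564]
ee_rot: [-0.002, 0.772, -0.635, -0.018]
contact_force: [0.8, -0.5, -0.2]
width: 0.0187
```

```bash
python3 s.py
```

```text
tool z xy deg [-1.45  1.51]
10.47 pos [ 542.38 -192.48  156.38] sum-pi deg 1.973 q4 deg 0.731 qd [-0.0013  0.0403  0.1105  0.0002  0.0038 -0.0007]
```

Call:
{"op": "carry_out", "data": {"series": [[[0,0,-40],0],[[0,0,0],0],[[0,0,0],0]]}}

```text
clock: 10.72
position: [0.541, -0.1925, 0.197]
ee_rot: [-0.001, 0.772, -0.635, -0.022]
contact_force: [-1.0, 0.1, -2.2]
width: 0.0191
```

```bash
python3 s.py
```

```text
tool z xy deg [-1.82  1.7 ]
10.72 pos [ 540.96 -192.48  197.  ] sum-pi deg 2.396 q4 deg 0.705 qd [-0.0008 -0.0592 -0.1332  0.0018  0.0151 -0.0006]
```

Call:
{"op": "carry_out", "data": {"series": [[[0,0,20],0],[[0,0,20],0],[[0,0,0],0],[[0,0,0],0]]}}

```text
clock: 11.05
position: [0.5462, -0.1946, 0.1647]
ee_rot: [-0.003, 0.773, -0.635, -0.013]
contact_force: [0.3, 0.2, -1.4]
width: 0.019
```

```bash
python3 s.py
```

```text
tool z xy deg [-0.86  1.21]
11.05 pos [ 546.22 -194.63  164.69] sum-pi deg 1.32 q4 deg 0.73 qd [-0.0014  0.0078  0.005  -0.0014 -0.0021 -0.0001]
```

Two consecutive 20 mm downward rows tilt the tool about 1° outward, while single rises cost less. I'll cycle this until the punch is upright (target sum−π about −1°).

Call:
{"op": "carry_out", "data": {"series": [[[0,0,-40],0],[[0,0,0],0],[[0,0,0],0],[[0,0,20],0],[[0,0,20],0],[[0,0,0],0],[[0,0,0],0]]}}

```text
clock: 11.63
position: [0.5524, -0.1977, 0.1757]
ee_rot: [-0.005, 0.773, -0.635, -0.004]
contact_force: [-0.1, -0.2, -1.2]
width: 0.0189
```

```bash
python3 s.py
```

```text
tool z xy deg [0.07 0.74]
11.63 pos [ 552.37 -197.71  175.74] sum-pi deg 0.276 q4 deg 0.733 qd [-0.0011  0.0074  0.0103  0.0009 -0.0028 -0.0008]
```

Call:
{"op": "carry_out", "data": {"series": [[[0,0,-40],0],[[0,0,0],0],[[0,0,0],0],[[0,0,20],0],[[0,0,20],0],[[0,0,0],0],[[0,0,0],0]]}}

```text
clock: 12.22
position: [0.5572, -0.2002, 0.1861]
ee_rot: [-0.007, 0.773, -0.635, 0.004]
contact_force: [-0.2, -0.1, -1.6]
width: 0.0189
```

```bash
python3 s.py
```

```text
tool z xy deg [0.89 0.32]
12.22 pos [ 557.2  -200.21  186.09] sum-pi deg -0.648 q4 deg 0.73 qd [ 0.0003  0.0088  0.0123  0.0014 -0.0016  0.0009]
```

Call:
{"op": "carry_out", "data": {"series": [[[-16,19.5,0],0],[[0,0,0],0],[[0,0,0],0],[[0,0,0],0]]}}

```text
clock: 12.55
position: [0.5362, -0.1889, 0.1901]
ee_rot: [-0.008, 0.773, -0.635, 0.007]
contact_force: [0.8, 0.6, -1.7]
width: 0.0191
```

Call:
{"op": "carry_out", "data": {"series": [[[0,0,36],0],[[0,0,0],0],[[0,0,0],0],[[0,0,0],0]]}}

```text
clock: 12.88
position: [0.541, -0.1909, 0.1586]
ee_rot: [-0.009, 0.773, -0.635, 0.012]
contact_force: [-0.2, 0.1, -0.3]
width: 0.019
```

```bash
python3 s.py; python3 - <<'E'
from h import *
togo([.535,-.1884,.118])
p=manip.get_state()["position"]
b=grab("side"); a=grab("top")
m=p-[0,0,.0497]; print("pred mouth side",proj(b,m).round(2),"axis at +30",proj(b,m+[0,0,.03]).round(2),"top",proj(a,m).round(2),"hole side",proj(b,[.535,-.1884,.068]).round(2))
v0=int(proj(b,m)[1]); u0=int(proj(b,m)[0])
for v in range(v0-11,v0+2,2):
    g=b[0][v,u0-11:u0+12].astype(float).sum(1); d=np.diff(g); i=np.argmin(d);j=np.argmax(d)
    # half-level crossings
    c=int(np.argmin(g)); lo=g.min(); L=(g[:3].mean()+lo)/2; Rr=(g[-3:].mean()+lo)/2
    l=next(k for k in range(c,0,-1) if g[k-1]>L); r=next(k for k in range(c,len(g)-1) if g[k+1]>Rr)
    xl=l-(L-g[l])/(g[l-1]-g[l]); xr=r+(Rr-g[r])/(g[r+1]-g[r]); print(v,round(u0-11+xl,2),round(u0-11+xr,2),round(u0-11+(xl+xr)/2,2))
x,y=proj(a,m).astype(int)
im=np.zeros((600,800,3),np.uint8)
im[:,:400]=cv2.resize(b[0][v0-45:v0+45,u0-30:u0+30],(400,600),interpolation=cv2.INTER_CUBIC)
im[:,400:]=cv2.resize(a[0][y-45:y+45,x-30:x+30],(400,600),interpolation=cv2.INTER_CUBIC)
print("crop origins",u0-30,v0-45,x-30,y-45)
cv2.imwrite("pics/h3.png",np.clip(im*1.4,0,255).astype(np.uint8))
E
```

```text
tool z xy deg [ 1.66 -0.07]
12.88 pos [ 541.04 -190.93  158.65] sum-pi deg -1.512 q4 deg 0.754 qd [-0.0012 -0.0139 -0.0519 -0.001  -0.0002  0.0003]
t 12.88 pos [ 541.  -190.9  158.6] F [-0.24  0.07 -0.25] M [-0.054  0.011  0.059] w 19.0 yaw -78.81 tilt 1.66 q [-0.47  0.31  1.65  0.01  1.16  0.9 ]
go tool mm [-3.9  6.6 40.5]
pred mouth side [286.19 159.24] axis at +30 [286.03 150.13] top [343.94 195.19] hole side [288.05 172.  ]
148 282.23 288.66 285.45
150 282.25 288.73 285.49
152 282.46 288.96 285.71
154 282.47 289.02 285.74
156 282.51 289.0 285.76
158 282.63 288.82 285.73
160 282.94 288.68 285.81
crop origins 256 114 313 150
```

View pics/h3.png

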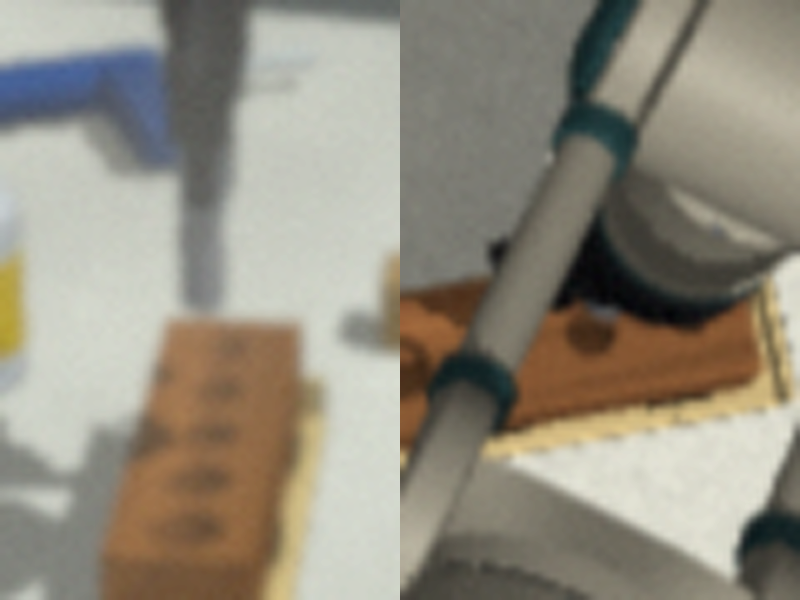

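The punch now looks upright in the side view (axis slope under 0.3 px). The 20 mm hole appears at about (288.1,171.8), and my projection puts it at (288.05,172.0). Centring and coming down.

Call:
{"op": "carry_out", "data": {"series": [[[-4,6.5,0],0],[[0,0,0],0],[[0,0,18],0],[[0,0,0],0],[[0,0,0],0],[[0,0,0],0]]}}

```text
clock: 13.48
position: [0.537, -0.1898, 0.1466]
ee_rot: [-0.01, 0.773, -0.635, 0.017]
contact_force: [-1.0, 1.0, -1.1]
width: 0.0188
```

```bash
python3 s.py;  python3 -c "
from h import *
togo([.534,-.1883,.118])"
```

```text
tool z xy deg [ 2.26 -0.37]
13.48 pos [ 537.04 -189.79  146.58] sum-pi deg -2.182 q4 deg 0.771 qd [ 0.0006 -0.0125 -0.0205  0.0017  0.0017 -0.0006]
t 13.48 pos [ 537.  -189.8  146.6] F [-1.    1.02 -1.07] M [0.035 0.024 0.034] w 18.8 yaw -78.82 tilt 2.29 q [-0.47  0.31  1.68  0.01  1.11  0.9 ]
go tool mm [-2.5  3.8 28.4]
```

Call:
{"op": "carry_out", "data": {"series": [[[-0.5,0.6,4],0],[[-0.5,0.6,4],0],[[-0.5,0.6,4],0],[[-0.5,0.6,4],0],[[0,0,0],0],[[0,0,0],0]]}}

```text
clock: 13.98
position: [0.5358, -0.1888, 0.131]
ee_rot: [-0.01, 0.773, -0.635, 0.019]
contact_force: [-1.0, -0.4, -0.5]
width: 0.0189
```

```bash
python3 s.py;  python3 -c "
from h import *
togo([.534,-.1883,.118])"
```

```text
tool z xy deg [ 2.44 -0.46]
13.98 pos [ 535.77 -188.79  131.02] sum-pi deg -2.383 q4 deg 0.789 qd [ 0.0012  0.0044  0.0104 -0.0002 -0.0009 -0.0011]
t 13.98 pos [ 535.8 -188.8  131. ] F [-1.   -0.4  -0.53] M [ 0.071 -0.014  0.017] w 18.9 yaw -78.82 tilt 2.48 q [-0.47  0.32  1.71  0.01  1.07  0.9 ]
go tool mm [-1.   2.2 12.9]
```

Call:
{"op": "carry_out", "data": {"series": [[[-1.2,2.2,3],0],[[0,0,3],0],[[0,0,3],0],[[0,0,0],0],[[0,0,0],0]]}}

```text
clock: 14.4
position: [0.5335, -0.188, 0.1208]
ee_rot: [-0.01, 0.773, -0.635, 0.019]
contact_force: [-0.1, -0.1, -0.7]
width: 0.0189
```

```bash
python3 s.py;  python3 -c "
from h import *
togo([.5334,-.188,.118])"
```

```text
tool z xy deg [ 2.42 -0.45]
14.4 pos [ 533.45 -187.98  120.8 ] sum-pi deg -2.357 q4 deg 0.8 qd [-0.0002  0.0069  0.0064  0.0022 -0.0016 -0.001 ]
t 14.4 pos [ 533.5 -188.   120.8] F [-0.13 -0.05 -0.67] M [0.022 0.01  0.043] w 18.9 yaw -78.82 tilt 2.46 q [-0.47  0.32  1.73  0.01  1.05  0.9 ]
go tool mm [-0.   0.2  2.8]
```

Perfectly over the estimate. Feeling down in 1.5 mm rows.

Call:
{"op": "carry_out", "data": {"series": [[[0,0,1.5],0],[[0,0,1.5],0],[[0,0,1.5],0],[[0,0,0],0]]}}

```text
clock: 14.73
position: [0.5341, -0.1882, 0.1168]
ee_rot: [-0.01, 0.773, -0.635, 0.019]
contact_force: [-1.5, -0.2, 2.9]
width: 0.0189
```

Call:
{"op": "carry_out", "data": {"series": [[[0,0,1.5],0],[[0,0,1.5],0],[[0,0,0],0]]}}

```text
clock: 14.98
position: [0.5343, -0.1884, 0.1153]
ee_rot: [-0.011, 0.773, -0.635, 0.02]
contact_force: [-1.3, -0.1, 4.5]
width: 0.0191
```

```bash
python3 s.py;  python3 -c "
from h import *
togo([.5334,-.188,.118])"
```

```text
tool z xy deg [ 2.53 -0.51]
14.98 pos [ 534.31 -188.38  115.26] sum-pi deg -2.484 q4 deg 0.797 qd [-0.0001 -0.0098 -0.0065 -0.0008  0.0101 -0.0011]
t 14.98 pos [ 534.3 -188.4  115.3] F [-1.3  -0.09  4.49] M [0.21  0.335 0.061] w 19.1 yaw -78.81 tilt 2.58 q [-0.47  0.33  1.74  0.01  1.03  0.9 ]
go tool mm [-0.5  0.7 -2.8]
```

It contacts at about 5 N and the board has sunk about 2 mm, so the punch is on the rim. I'll search with small lateral steps, first toward −x (tool +y), as the reaction suggests.

Call:
{"op": "carry_out", "data": {"series": [[[0,1,0.2],0],[[0,0,0],0]]}}

```text
clock: 15.15
position: [0.5338, -0.189, 0.115]
ee_rot: [-0.011, 0.773, -0.634, 0.021]
contact_force: [-0.3, 0.4, -1.0]
width: 0.0188
```

Call:
{"op": "carry_out", "data": {"series": [[[0,1,0.2],0],[[0,0,0],0]]}}

```text
clock: 15.32
position: [0.5331, -0.1893, 0.114]
ee_rot: [-0.011, 0.773, -0.635, 0.021]
contact_force: [-0.2, 0.3, -0.5]
width: 0.0191
```

```bash
python3 -c "
from h import *
togo([.5334,-.188,.118]);tv()"
```

```text
t 15.32 pos [ 533.1 -189.3  114. ] F [-0.17  0.35 -0.48] M [-0.046  0.002 -0.024] w 19.1 yaw -78.82 tilt 2.7 q [-0.47  0.33  1.74  0.01  1.03  0.9 ]
go tool mm [-1.2 -0.7 -4. ]
tool z xy deg [ 2.64 -0.58]
```

The force dropped to zero and the punch is in the hole. Going down along the vertical, with a small correction for tool tilt.

Call:
{"op": "carry_out", "data": {"series": [[[-0.06,0.13,3],0],[[-0.06,0.13,3],0],[[0,0,0],0]]}}

```text
clock: 15.57
position: [0.5332, -0.1894, 0.1067]
ee_rot: [-0.011, 0.772, -0.635, 0.021]
contact_force: [0.7, 0.0, -1.2]
width: 0.0189
```

```bash
python3 -c "
from h import *
togo([.533,-.189,.0777]);tv()"
```

```text
t 15.57 pos [ 533.2 -189.4  106.7] F [ 0.66  0.01 -1.23] M [-0.068 -0.019  0.003] w 18.9 yaw -78.83 tilt 2.7 q [-0.47  0.34  1.75  0.01  1.01  0.9 ]
go tool mm [-1.   1.4 29. ]
tool z xy deg [ 2.64 -0.57]
```

Call:
{"op": "carry_out", "data": {"series": [[[-0.06,0.13,3],0],[[-0.06,0.13,3],0],[[0,0,0],0]]}}

```text
clock: 15.82
position: [0.5334, -0.1895, 0.0997]
ee_rot: [-0.011, 0.772, -0.635, 0.021]
contact_force: [1.0, 0.4, -2.3]
width: 0.0188
```

Call:
{"op": "carry_out", "data": {"series": [[[-0.06,0.13,3],0],[[-0.06,0.13,3],0],[[0,0,0],0]]}}

```text
clock: 16.07
position: [0.5336, -0.1896, 0.0929]
ee_rot: [-0.011, 0.772, -0.635, 0.021]
contact_force: [0.7, 0.0, -0.7]
width: 0.0191
```

```bash
python3 -c "
from h import *
togo([.533,-.189,.0777]);tv()"
```

```text
t 16.07 pos [ 533.6 -189.6   92.9] F [ 0.73  0.04 -0.71] M [-0.057 -0.058 -0.023] w 19.1 yaw -78.83 tilt 2.71 q [-0.47  0.35  1.77  0.01  0.98  0.9 ]
go tool mm [-0.9  1.1 15.2]
tool z xy deg [ 2.65 -0.57]
```

Call:
{"op": "carry_out", "data": {"series": [[[-0.06,0.13,3],0],[[-0.06,0.13,2.5],0],[[0,0,0],0]]}}

```text
clock: 16.32
position: [0.5337, -0.1897, 0.0869]
ee_rot: [-0.011, 0.772, -0.635, 0.021]
contact_force: [1.0, 0.3, -1.0]
width: 0.0187
```

Call:
{"op": "carry_out", "data": {"series": [[[-0.06,0.13,2],0],[[-0.06,0.13,2],0],[[0,0,0],0]]}}

```text
clock: 16.57
position: [0.5338, -0.1898, 0.0826]
ee_rot: [-0.011, 0.772, -0.635, 0.021]
contact_force: [1.2, -0.9, -2.5]
width: 0.0191
```

```bash
python3 -c "
from h import *
togo([.533,-.189,.0777]);tv()"
```

```text
t 16.57 pos [ 533.8 -189.8   82.6] F [ 1.2  -0.91 -2.47] M [-0.043 -0.079 -0.016] w 19.1 yaw -78.83 tilt 2.76 q [-0.47  0.36  1.78  0.01  0.95  0.89]
go tool mm [-1.   0.8  4.8]
tool z xy deg [ 2.69 -0.6 ]
```

Call:
{"op": "carry_out", "data": {"series": [[[0,0.1,1.5],0],[[0,0.1,1.5],0],[[0,0,0],0]]}}

```text
clock: 16.82
position: [0.5338, -0.1898, 0.0793]
ee_rot: [-0.011, 0.772, -0.635, 0.022]
contact_force: [1.0, 0.2, -0.7]
width: 0.0191
```

Call:
{"op": "carry_out", "data": {"series": [[[0,0.1,1.2],0],[[0,0.1,1],0],[[0,0,0],0]]}}

```text
clock: 17.07
position: [0.5339, -0.1899, 0.0774]
ee_rot: [-0.011, 0.772, -0.635, 0.022]
contact_force: [-0.6, 0.3, 2.2]
width: 0.019
```

```bash
python3 -c "
from h import *
togo([.533,-.189,.0777]);tv()"
```

```text
t 17.07 pos [ 533.9 -189.9   77.4] F [-0.6   0.31  2.24] M [ 0.029  0.074 -0.028] w 19.0 yaw -78.84 tilt 2.8 q [-0.47  0.37  1.79  0.02  0.94  0.89]
go tool mm [-1.1  0.7 -0.3]
tool z xy deg [ 2.74 -0.61]
```

It met the floor at TCP z 77.4, where 77.7 was expected, with light pressure. Releasing.

Call:
{"op": "carry_out", "data": {"series": [[[0,0,0],0],[[0,0,0],0],[[0,0,0],0],[[0,0,0],0],[[0,0,0],0],[[0,0,0],0]], "fingers": 80}}

```text
clock: 17.57
position: [0.533, -0.1894, 0.0773]
ee_rot: [-0.011, 0.772, -0.635, 0.021]
contact_force: [-0.1, 0.3, 0.2]
width: 0.0802
```

Call:
{"op": "carry_out", "data": {"series": [[[0,0.5,-10],0],[[0,0.8,-18],0],[[0,1,-20],0],[[0,1,-25],0],[[0,0,-25],0],[[0,0,-25],0],[[0,0,0],0]]}}

```text
clock: 18.15
position: [0.5221, -0.1881, 0.2071]
ee_rot: [-0.01, 0.773, -0.635, 0.019]
contact_force: [-0.2, -0.3, -0.1]
width: 0.08
```

Call:
{"op": "carry_out", "data": {"series": [[[0,20,-20],0],[[0,30,-20],0],[[0,35,-10],0],[[0,30,0],0],[[0,0,0],0],[[0,0,0],0]]}}

```text
clock: 18.65
position: [0.404, -0.2107, 0.2578]
ee_rot: [-0.01, 0.773, -0.634, 0.022]
contact_force: [0.1, -1.1, 0.1]
width: 0.0802
```

```bash
python3 - <<'E'
from h import *
togo([.533,-.189,.0777])
a=grab("top");b=grab("side")
im=np.zeros((600,800,3),np.uint8)
im[:400,:400]=cv2.resize(b[0][110:230,230:350],(400,400),interpolation=cv2.INTER_CUBIC)
im[:400,400:]=cv2.resize(a[0][150:240,280:370],(400,400),interpolation=cv2.INTER_CUBIC)
im[400:,:400]=cv2.resize(b[0][205:305,165:365],(400,200)); im[400:,400:]=cv2.resize(a[0][130:265,150:420],(400,200))
print("expected side mouth28/top118",proj(b,[.535,-.1884,.118]),"board",proj(b,[.535,-.1884,.068]),"top view",proj(a,[.535,-.1884,.118]))
for nm,px in (("plyA",(202,147.3)),("plyB",(223.6,152.7))): pass
cv2.imwrite("pics/end.png",np.clip(im*1.4,0,255).astype(np.uint8))
E
```

```text
t 18.65 pos [ 404.  -210.7  257.8] F [ 0.06 -1.12  0.13] M [0.008 0.036 0.049] w 80.2 yaw -78.68 tilt 2.81 q [-0.65  0.05  1.72  0.02  1.32  0.72]
go tool mm [ 1.000e-01 -1.226e+02  1.857e+02]
expected side mouth28/top118 [287.81457263 157.08070654] board [288.04624843 172.00338221] top view [343.52748445 196.72680453]
```

View pics/end.png

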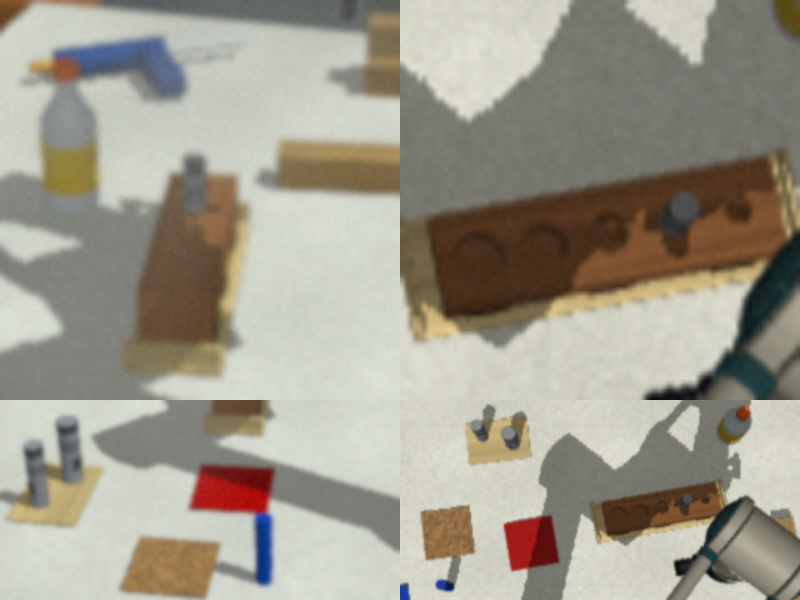

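The punch stands in the 20 mm hole. Its top is at about (343.7,196.4) in the top view, where (343.5,196.7) is expected for a fully seated punch, and at (288,158) in the side view, where (287.8,157.1) is expected. The cork is empty and the other things look unmoved. Handing in.

```bash
python3 -c "
from rig import manip
print(manip.sign_off())"
```

```text
the job is handed in; nothing more can be done
None
```

I put the 20 mm punch from the cork sheet mouth down into the 20 mm hole, let go of it, backed the arm away and handed the job in at about 18.7 s on the robot's clock.

**How it went in:** The five holes measured from the top view fitted a straight row to about 0.2 mm. The punch first touched the hole's rim, with a peak reading of about 5 N against the 25 N limit. A 1 mm step sideways dropped the force to zero, and it then slid down freely. It met the floor at a tool height of 77.4 mm, where 77.7 mm was expected, with about 2 to 3 N.

**Last checks:** In both cameras the top of the punch is within about 1 pixel (about 3 mm) of where a fully home, upright punch should be. The other two punches, the glue bottle and the leg offcut looked unmoved in the pictures, though I didn't measure them again.

**What disagreed:** The tool's tilt drifted during moves made of several rows. At one point I estimated the punch was leaning about 3.5°, and I brought it back close to upright before lowering it. The tool still leaned about 2.8° when it let go, so the punch being upright rests on the fit of the hole and the final pictures. I did not measure its angle.

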